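# Empty the loading tray of a sample-waste container

## Task

The hinged tray of the waste container is loaded with five used sample bottles. Swing the tray up by its handle bar so that all five slide into the container, then swing it back down until it lies level on the container again, ready for the next load. Leave the tube rack, the carton and the reagent bottle where they stand.

Things in the scene. Friction and masses are not known exactly. Their poses are not given: they have to be found in the camera images.
- bin: waste container fixed to the bench: clear box 232 mm deep (x), 316 wide (y), 4 mm walls and floor, white lid. Origin: on the bench under its centre and under the hinge line. x points from its front half (tray on the lid's deck, 157 mm up) to its back half (mouth that the tray empties into), y along the hinge, z up. White cheeks outside the tray's ends: y +-146 to 154, 186 mm up
- mouth (a point): centre of the mouth behind the hinge, 58 mm back (+x) of it, at lid height (157 mm); axes as the container's. A clear hood stands over it: flat roof 240 mm above the bench, from 50 to 116 mm behind the hinge, side and back walls, open towards the tray
- tray (a joint): angle (rad) of the grey loading tray on its hinge: 0 level on the container (stop), grows as its front edge is swung up and back, stop at 1.3. Stiff hinge (0.14 N m of friction): the empty tray stays where it is left; loaded, it takes some 4 to 6 N, pushed level at the bar, to lift it. The bottles slide out within a second when it is steep (above 1 rad)
- hinge (a point): middle of the tray's hinge line: 165 mm above the bench, over the container's centre, axes as the container's. It is the rear edge of the tray's floor (top face). Tray: 100 mm (x) by 268 mm (y) inside, front and end walls 30 mm high, 4 mm thick, no rear wall
- handle (a point): middle of the tray's handle bar, moves with the tray: round, 12 mm thick, along the container's y, 120 mm free between two posts rising from the tray's front wall. Tray level: 100 mm in front (-x) of the hinge and 72 mm above it (237 mm above the bench); it swings on a 123 mm radius about the hinge and can be pushed with closed fingers from either side
- bottle0: one of five alike used sample bottles lying in the tray: square off-white plastic body 26 x 26 x 40 mm with a blue screw cap, 58 mm long over all, about 22 g. Origin: in the middle of its length, on the face it lies on (13 mm off its axis), x along its length towards the cap
- bottle1: one of five alike used sample bottles lying in the tray: square off-white plastic body 26 x 26 x 40 mm with a blue screw cap, 58 mm long over all, about 22 g. Origin: in the middle of its length, on the face it lies on (13 mm off its axis), x along its length towards the cap
- bottle2: one of five alike used sample bottles lying in the tray: square off-white plastic body 26 x 26 x 40 mm with a blue screw cap, 58 mm long over all, about 22 g. Origin: in the middle of its length, on the face it lies on (13 mm off its axis), x along its length towards the cap
- bottle3: one of five alike used sample bottles lying in the tray: square off-white plastic body 26 x 26 x 40 mm with a blue screw cap, 58 mm long over all, about 22 g. Origin: in the middle of its length, on the face it lies on (13 mm off its axis), x along its length towards the cap
- bottle4: one of five alike used sample bottles lying in the tray: square off-white plastic body 26 x 26 x 40 mm with a blue screw cap, 58 mm long over all, about 22 g. Origin: in the middle of its length, on the face it lies on (13 mm off its axis), x along its length towards the cap
- rack: bystander: white tube rack with a black top and three capped tubes, 224 x 92 mm, 110 mm high over the tubes, loose. Origin: centre of its underside
- carton: bystander: white cardboard carton 120 x 75 x 90 mm high, loose. Origin: centre of its underside
- reagent: bystander: amber reagent bottle 64 mm across, 130 mm high, white cap, loose. Origin: centre of its underside
Not all that is in view belongs to the job. What is shaped like the bottle3 but yellow is not meant.

How it is judged:
On the way:
1. the loaded tray is swung up on its hinge (more than 0.4 rad) (value of joint tray above 0.4 rad), for 0.2 s.
At the end, for the whole second after the job is handed in: all five bottles lie at rest inside the container below its lid (origins within its walls and less than 130 mm above its underside), and the tray is back down, level to within 0.1 rad (z of each of bottle0, bottle1, bottle2, bottle3, bottle4 in the frame of bin below 0.13 m and linear speed of each of bottle0, bottle1, bottle2, bottle3, bottle4 below 0.05 m/s and x of bottle0 in the frame of bin between -0.116 and 0.116 m and y of bottle0 in the frame of bin between -0.158 and 0.158 m and x of bottle1 in the frame of bin between -0.116 and 0.116 m and y of bottle1 in the frame of bin between -0.158 and 0.158 m and x of bottle2 in the frame of bin between -0.116 and 0.116 m and y of bottle2 in the frame of bin between -0.158 and 0.158 m and x of bottle3 in the frame of bin between -0.116 and 0.116 m and y of bottle3 in the frame of bin between -0.158 and 0.158 m and x of bottle4 in the frame of bin between -0.116 and 0.116 m and y of bottle4 in the frame of bin between -0.158 and 0.158 m and value of joint tray below 0.1 rad); the robot touches nothing.
It fails at once if the tube rack is shifted by more than 30 mm or tipped by more than 0.3 rad (distance of rack from where it was at the start of the episode above 0.03 m or angle between rack's own z axis and vertical above 0.3 rad).
It fails at once if the carton is shifted by more than 30 mm or tipped by more than 0.3 rad (distance of carton from where it was at the start of the episode above 0.03 m or angle between carton's own z axis and vertical above 0.3 rad).
It fails at once if the reagent bottle is shifted by more than 30 mm or tipped by more than 0.3 rad (distance of reagent from where it was at the start of the episode above 0.03 m or angle between reagent's own z axis and vertical above 0.3 rad).
It also fails if it takes over 45 s, if anything falls off the work surface, if the arm or the gripper's body presses on something with over 40 N, if the wrist force passes 120 N, or if a joint passes its speed limit or range.

## Robot

A 6-joint arm with a two-finger parallel gripper is mounted at the origin on the work surface. World frame = base frame: x ahead of the robot, y to its left, z up, the work surface at z = 0. Lengths are in m, angles in rad, forces in N, time in s.
With the tool pointing down it reaches from about 0.25 to 0.725 m from the base axis. Payload 4 kg.
Tool frame: the origin (TCP) lies midway between the tips of the shut fingers; the grasp point (between the pads) lies 19 mm behind it (bot.grip_depth is the distance from the TCP to the grasp point, in m); z points along the fingers, y is the line along which they close (so a half turn about z gives the same grasp; the last joint's range is limited). The gripper opens to 85 mm and grips with 20 to 120 N. Pads are 22 mm wide; open, the fingers measure 114 mm over their backs; the gripper's body (76 mm by 85 mm) begins 54 mm behind the grasp point. The pads swing forward as they close: fully open they stand 13 mm farther back than shut.
Start: joints at [1.161, 0.241, 0.005, 1.335, 0, 1.571], TCP at [0.199, 0.459, 0.231] pointing down, gripper open.
Joint ranges: [-2.72, 2.72], [-1.05, 1.87], [-1.09, 1.28], [-1.99, 2.15], [-1.42, 1.44], [-3.14, 3.14]. Speed limits (rad/s): [2.79, 2.79, 3.14, 3.14, 3.14, 3.14].

## Interface

Orientations are given as a unit quaternion [x, y, z, w].
In Python, from workcell import bot gives the robot as it stands.
- The arm moves only by the shell command python3 -m creep 'ROWS'. ROWS is JSON, one flat list of numbers, 5 for each row, row after row: the shift along the world's x, y, z in m, then the turn about the world's z in rad, then the finger opening in m, from 0 to 0.0854. In form: [x, y, z, twist, claw, x, y, z, twist, claw, ...]. A call has 1 to 10 rows; each row is the pose to reach, as a shift and turn from the pose commanded when the call began; what a row does not reach only later rows make up. A row lasts 1/12 s, in which the tool goes at most 41.7 mm and 7.16 degrees, less where a joint would pass 70% of its speed; a pose out of reach is approached as far as the arm can. A call with a gripper value outside its range is refused whole. The fingers move at their own pace and stop on an object; the grip force is fixed at half the most. Time passes only in rows, so rows that repeat a pose let the fingers close. It gives the time, the measured TCP pose, the force, the opening and the grip force at its end, in the units of the state.
- bot.get_obs(): the state, without advancing time (a new reading comes with each control period).
- bot.camera(name): name is "scene" or "side" or "wrist"; returns a dict with "pixels" (420x560x3 uint8, red, green, blue), "camera_matrix" (3x3 intrinsics, pixels), "extrinsics" (4x4, takes a point from world to camera coordinates); the wrist camera has in their place "T_tool_cam" (4x4, takes a point from camera to tool coordinates, whose origin is the TCP and whose axes are the flange's). Camera axes: x right, y down, z forward; pixel columns grow to the right and rows downward; lengths in m; the calibration is good to about 2 mm. The wrist camera is an equidistant fisheye: a pixel r from the principal point sees the ray r / f radians off the axis. A picture is of the moment at which its call begins: read the wrist's pose just before it. There is no depth.
- bot.job_done(): hands the job in; it is judged then, once.
Trained networks look in the newest picture that a camera, given by its name, has taken for a name from the list of things; names that differ only in an ending like _2 or _b are one class to them, and where a whole thing is asked for, a point or a joint stands for the part that bears it (a point fixed in the world has none). Each returns a list of dicts, best first, with "score" (0 to 1); they miss things now and then, are a little off and sometimes report something else, mostly with a low value. They report only what shows in the picture. A call takes as long as a camera call. They do not tell look-alikes from the thing itself.
- bot.look_for(camera, thing): "centre" ([column, row] as shares, 0 to 1, of the picture: columns of its width, rows of its height, amid what is visible of it).
- bot.place_of(camera, thing): "centre" ([column, row] as shares, 0 to 1, of the picture: columns of its width, rows of its height: a listed point, or the origin of a listed thing).
The state is a dict: "clock": time; "joint_pos": joint angles; "joint_vel": joint speeds; "tau": joint torques, N m; "eef_pos": TCP position; "tool_rot": TCP orientation; "ft_force": force on the tool from outside, world axes, zero at the start; "ft_torque": the same for the moment, N m; "grip_width": finger opening in m; "grasp_force": force on a finger pad.
Only numpy, scipy, OpenCV 4.12 (cv2) and the standard library are available. Lean on these libraries where they do the work, as an engineer would, in place of code of your own. Each camera call takes 0.05 s, during which the arm holds its last target. There are 200 camera calls.

## Working session

There is one attempt and no reset: what is moved stays moved. The work goes in short steps, Python scripts to look and compute and a shell command to move; the robot and the scene stay as the last step left them, time stands still between calls to the robot, and variables do not carry over. Pictures are saved under pics/ and viewed, at most 10 in all, crops included, and the job is handed in when it is done.

```bash
mkdir -p pics; cat > h.py <<'E'
import numpy as np, cv2
from workcell import bot
def snap(c):
    r=bot.camera(c); return r
def px(c,t,f='place_of',n=3):
    return [(np.round(np.array(d['centre'])*[560,420],1).tolist(),round(d['score'],2)) for d in getattr(bot,f)(c,t)[:n]]
def tri(uvs,cams):
    A=[]
    for (u,v),r in zip(uvs,cams):
        P=np.array(r['camera_matrix'])@np.array(r['extrinsics'])[:3]
        A+= [u*P[2]-P[0], v*P[2]-P[1]]
    X=np.linalg.svd(np.array(A))[2][-1]; X=X[:3]/X[3]
    e=[]
    for (u,v),r in zip(uvs,cams):
        p=np.array(r['camera_matrix'])@(np.array(r['extrinsics'])[:3]@np.r_[X,1]); e.append(np.hypot(*(p[:2]/p[2]-[u,v])))
    return X,e
E
python3 - <<'E'
from h import *
C={c:snap(c) for c in('scene','side')}
for c in C: cv2.imwrite(f'pics/{c}0.png',C[c]['pixels'][:,:,::-1])
for t in ['bin','mouth','hinge','handle','bottle0','rack','carton','reagent']:
    p={c:px(c,t,n=7 if t=='bottle0' else 2) for c in C}
    print(t,p)
    if t!='bottle0' and all(p.values()):
        X,e=tri([p[c][0][0] for c in C],list(C.values())); print('   ',X.round(3),np.round(e,1))
E
```

```text
bin {'scene': [], 'side': [([350.2, 323.6], 0.97)]}
mouth {'scene': [], 'side': [([374.3, 246.3], 0.97)]}
hinge {'scene': [([208.8, 285.6], 0.88), ([147.4, 308.8], 0.64)], 'side': [([359.7, 259.3], 0.96)]}
    [ 0.56  -0.156  0.162] [1.6 2.1]
handle {'scene': [([160.6, 239.0], 0.7)], 'side': [([334.5, 246.7], 0.91), ([346.2, 272.5], 0.57)]}
    [ 0.462 -0.178  0.24 ] [0.8 1.2]
bottle0 {'scene': [([185.7, 269.5], 0.94), ([219.0, 247.6], 0.89), ([148.5, 311.9], 0.84), ([202.0, 259.2], 0.73), ([168.7, 294.3], 0.69), ([155.9, 266.0], 0.63), ([111.7, 275.3], 0.61)], 'side': [([267.4, 415.2], 0.89), ([255.0, 369.3], 0.79), ([345.0, 271.2], 0.76), ([391.1, 294.4], 0.7), ([304.7, 245.2], 0.69), ([373.3, 278.9], 0.51), ([324.3, 263.4], 0.48)]}
rack {'scene': [([162.9, 237.1], 0.24)], 'side': [([263.9, 274.7], 0.59)]}
    [ 0.382 -0.117  0.16 ] [ 8.8 13.8]
carton {'scene': [([114.5, 411.2], 0.81)], 'side': [([447.5, 408.8], 0.72)]}
    [ 0.541 -0.401 -0.012] [0.3 0.4]
reagent {'scene': [], 'side': []}
```

```bash
python3 -c "
import cv2,numpy as np
cv2.imwrite('pics/both0.png',cv2.resize(np.vstack([cv2.imread('pics/scene0.png')]),(784,588)))"
```

```text
(no output)
```

View pics/scene0.png

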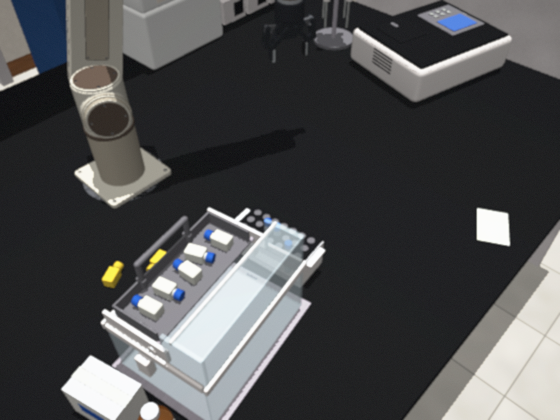

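View pics/side0.png

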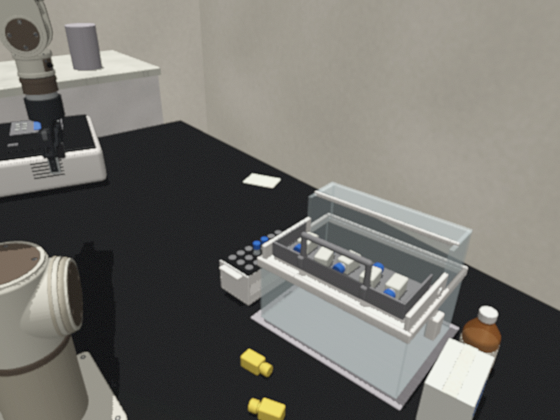

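The scene view shows the clear container with its tray at about (185,275) and the handle bar from (140,265) to (187,224). Five white bottles with blue caps lie in the tray, at (219,240), (200,252), (187,270), (166,290) and (148,306). Look-alikes are the two yellow bottles on the bench at scene (113,274) and (157,260), or side (256,362) and (267,408), and they don't count. The rack is behind the +y end, and the carton and reagent bottle are at the -y end. Next I'll check a close crop and fit the container pose.

```bash
python3 - <<'E'
from h import *
a=cv2.imread('pics/scene0.png')[200:330,90:260]; b=cv2.imread('pics/side0.png')[210:340,240:410]
cv2.imwrite('pics/crop0.png',np.hstack([cv2.resize(i,None,fx=2.35,fy=2.35,interpolation=cv2.INTER_CUBIC) for i in(a,b)]))
from scipy.optimize import least_squares
C={c:snap(c) for c in('scene','side')}
obs=[('scene',(208.8,285.6),(0,0,.165)),('side',(359.7,259.3),(0,0,.165)),('scene',(160.6,239),(-.1,0,.237)),('side',(334.5,246.7),(-.1,0,.237)),('side',(374.3,246.3),(.058,0,.157)),('side',(350.2,323.6),(0,0,0))]
def W(q,p): c,s=np.cos(q[2]),np.sin(q[2]); return np.array([q[0]+c*p[0]-s*p[1],q[1]+s*p[0]+c*p[1],p[2]])
def pr(c,X):
    r=C[c];p=np.array(r['camera_matrix'])@(np.array(r['extrinsics'])[:3]@np.r_[X,1]);return p[:2]/p[2]
f=lambda q:np.concatenate([pr(c,W(q,p))-uv for c,uv,p in obs])
s=least_squares(f,[.56,-.156,.2],loss='soft_l1');q=s.x;print(q.round(4),f(q).round(1))
for n,p in dict(handleL=(-.1,.06,.237),handleR=(-.1,-.06,.237),cheekFL=(-.1,.15,.186),cheekFR=(-.1,-.15,.186),roofFL=(.05,.15,.24),roofFR=(.05,-.15,.24),roofBL=(.116,.158,.24),roofBR=(.116,-.158,.24),botFR=(-.116,-.158,0),botFL=(-.116,.158,0)).items():
    print(n,W(q,p).round(3),pr('scene',W(q,p)).round(),pr('side',W(q,p)).round())
E
```

```text
[ 0.5606 -0.1572  0.1997] [-1.   1.2 -0.5 -2.6  0.2  1.7 -1.1  0.4 -0.8  1.2  0.9 -2.1]
handleL [ 0.451 -0.118  0.237] [181. 221.] [305. 235.]
handleR [ 0.475 -0.236  0.237] [139. 262.] [364. 260.]
cheekFL [ 0.433 -0.03   0.186] [212. 210.] [266. 241.]
cheekFR [ 0.492 -0.324  0.186] [109. 315.] [411. 309.]
roofFL [ 0.58 -0.    0.24] [272. 220.] [313. 190.]
roofFR [ 0.639 -0.294  0.24 ] [171. 339.] [454. 241.]
roofBL [0.643 0.021 0.24 ] [304. 231.] [327. 179.]
roofBR [ 0.706 -0.289  0.24 ] [201. 363.] [472. 227.]
botFR [ 0.478 -0.335  0.   ] [122. 365.] [395. 398.]
botFL [ 0.416 -0.025  0.   ] [216. 260.] [258. 317.]
```

View pics/crop0.png

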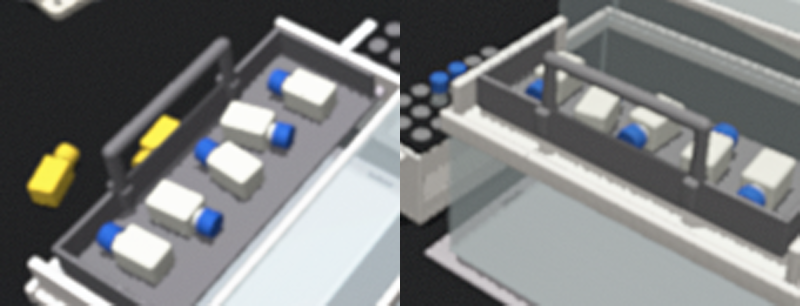

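The fit agrees within about 2.6 px. The container is at (0.561, -0.157) with yaw 0.20 rad, and the handle is at about (0.462, -0.177, 0.237). The crop confirms five off-white bottles in the tray and the bar between its posts; the bar ends project where the fit puts them. Next I'll read the tool yaw.

```bash
python3 - <<'E'
from h import *
from scipy.spatial.transform import Rotation as R
o=bot.get_obs(); M=R.from_quat(o['tool_rot']).as_matrix(); print(o['clock'],o['eef_pos'],M.round(3),o['joint_pos'])
C=[snap('scene'),snap('side')]
L=tri([(186,219),(304,236)],C);Rr=tri([(138,264.5),(369,263)],C);print(L,Rr)
d=L[0]-Rr[0];print('bar len',np.linalg.norm(d),'yaw',np.arctan2(-d[0],d[1]),'mid',(L[0]+Rr[0])/2)
E
```

```text
1.0 [0.19917771 0.4586186  0.23130612] [[-0.917  0.398 -0.   ]
 [ 0.398  0.917  0.   ]
 [ 0.    -0.    -1.   ]] [1.16105332e+00 2.40614325e-01 5.01781973e-03 1.33521299e+00
 3.66506333e-05 1.57079106e+00]
(array([ 0.45284894, -0.11032902,  0.23303122]), [np.float64(1.3497469665605903), np.float64(1.9278677724216051)]) (array([ 0.47737365, -0.24097096,  0.23544201]), [np.float64(1.0560315262472129), np.float64(1.5277900555712558)])
bar len 0.13294581849007622 yaw 0.18556494815197822 mid [ 0.46511129 -0.17564999  0.23423662]
```

```bash
python3 -m creep '[0.03,-0.03,0.03,0.06,0, 0.05,-0.06,0.05,0.12,0, 0.07,-0.09,0.06,0.18,0, 0.09,-0.12,0.07,0.24,0, 0.11,-0.15,0.07,0.3,0, 0.12,-0.18,0.07,0.36,0, 0.13,-0.215,0.07,0.42,0, 0.14,-0.25,0.07,0.48,0, 0.15,-0.285,0.07,0.54,0, 0.16,-0.32,0.07,0.6,0]'
```

```text
clock: 1.93
eef_pos: [0.3593, 0.1369, 0.3015]
tool_rot: [-0.097, 0.995, 0.0, 0.0]
ft_force: [0.1, 0.8, 0.2]
grip_width: -0.0003
grasp_force: 0.0
```

```bash
python3 -m creep '[0.01,-0.035,0,0,0, 0.02,-0.07,0,0,0, 0.03,-0.105,0,0,0, 0.04,-0.14,0,0,0, 0.045,-0.175,0,0,0, 0.05,-0.21,0,0,0, 0.05,-0.245,0,0,0, 0.055,-0.28,0,0,0, 0.055,-0.31,0,0,0, 0.055,-0.325,0,0,0]'
```

```text
clock: 2.77
eef_pos: [0.4141, -0.1896, 0.3011]
tool_rot: [-0.093, 0.996, -0.001, -0.0]
ft_force: [-0.2, 0.1, 0.7]
grip_width: 0.0003
grasp_force: 0.0
```

```bash
python3 -m creep '[0,0,-0.03,0,0, 0,0,-0.06,0,0, 0,0,-0.08,0,0, 0,0,-0.08,0,0]'; python3 - <<'E'
from h import *
a=snap('scene')['pixels'][:,:,::-1][180:340,80:280]; b=snap('side')['pixels'][:,:,::-1][190:350,220:420]
cv2.imwrite('pics/crop1.png',np.hstack([cv2.resize(i,None,fx=2,fy=2,interpolation=cv2.INTER_CUBIC) for i in(a,b)]))
E
```

```text
clock: 3.1
eef_pos: [0.4113, -0.1854, 0.2171]
tool_rot: [-0.095, 0.996, 0.002, -0.004]
ft_force: [-1.4, 0.6, -0.5]
grip_width: 0.0002
grasp_force: 0.0
```

View pics/crop1.png

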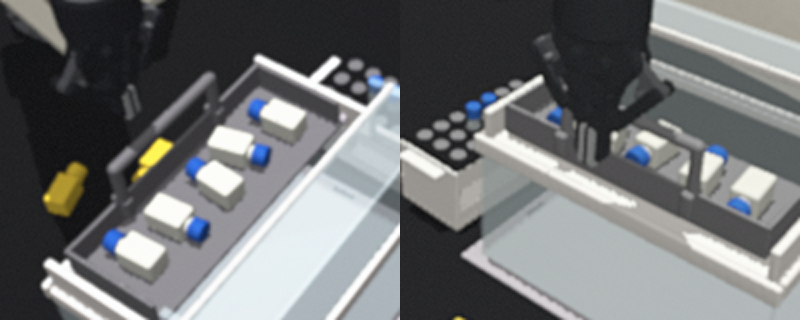

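The picture shows the shut fingers just in front of the bar at side crop (590,140), between the posts. They are off-centre but clear of both. Now I'll push along the handle's arc.

```bash
python3 -m creep '[0.015,0.003,0,0,0, 0.029,0.006,0,0,0, 0.039,0.008,0.006,0,0, 0.047,0.010,0.014,0,0, 0.057,0.0115,0.023,0,0, 0.067,0.0135,0.030,0,0, 0.077,0.016,0.037,0,0, 0.088,0.018,0.042,0,0, 0.088,0.018,0.042,0,0]'; python3 - <<'E'
from h import *
o=bot.get_obs();print(o['joint_vel'],o['ft_torque'])
a=snap('scene')['pixels'][:,:,::-1][180:340,80:280]; b=snap('side')['pixels'][:,:,::-1][190:350,220:420]
print(px('side','handle'),px('scene','handle'))
cv2.imwrite('pics/crop2.png',np.hstack([cv2.resize(i,None,fx=2,fy=2,interpolation=cv2.INTER_CUBIC) for i in(a,b)]))
E
```

```text
clock: 3.95
eef_pos: [0.5049, -0.1688, 0.267]
tool_rot: [-0.095, 0.995, -0.002, 0.003]
ft_force: [-0.3, 0.3, 0.6]
grip_width: 0.0001
grasp_force: 0.0
[-0.00995192 -0.00530117 -0.06975916 -0.0299891   0.01462241 -0.01308285] [-0.02959339 -0.00803204 -0.0014914 ]
[([354.0, 211.6], 0.74)] [([181.3, 237.3], 0.87)]
```

View pics/crop2.png

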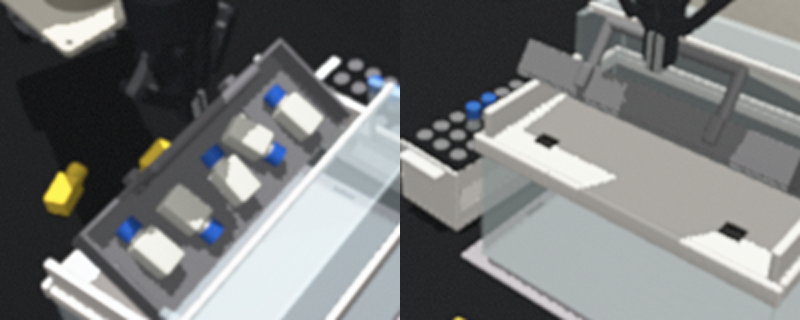

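```bash
python3 -m creep '[0.012,0.002,0.003,0,0, 0.022,0.0045,0.005,0,0, 0.031,0.006,0.007,0,0, 0.040,0.008,0.008,0,0, 0.049,0.010,0.008,0,0, 0.058,0.0115,0.007,0,0, 0.066,0.013,0.006,0,0, 0.074,0.015,0.004,0,0, 0.074,0.015,0.004,0,0]'; python3 -m creep '[0,0,0,0,0,0,0,0,0,0,0,0,0,0,0,0,0,0,0,0,0,0,0,0,0,0,0,0,0,0,0,0,0,0,0,0,0,0,0,0,0,0,0,0,0,0,0,0,0,0]'; python3 - <<'E'
from h import *
a=snap('scene')['pixels'][:,:,::-1][180:400,80:330]; b=snap('side')['pixels'][:,:,::-1][170:390,240:490]
print(px('side','handle'),px('scene','handle'),px('scene','bottle0',n=8))
cv2.imwrite('pics/crop3.png',np.hstack([cv2.resize(i,None,fx=1.6,fy=1.6,interpolation=cv2.INTER_CUBIC) for i in(a,b)]))
E
```

```text
clock: 4.9
eef_pos: [0.5773, -0.1529, 0.2662]
tool_rot: [-0.095, 0.995, 0.0, -0.0]
ft_force: [0.0, -0.5, 0.9]
grip_width: 0.0001
grasp_force: 0.0
clock: 5.73
eef_pos: [0.5762, -0.1534, 0.2673]
tool_rot: [-0.095, 0.995, 0.0, 0.0]
ft_force: [-0.1, -0.8, -0.5]
grip_width: -0.0002
grasp_force: 0.0
[([378.0, 195.4], 0.6)] [([215.6, 253.1], 0.64)] [([115.3, 279.1], 0.89), ([158.7, 265.0], 0.57)]
```

View pics/crop3.png

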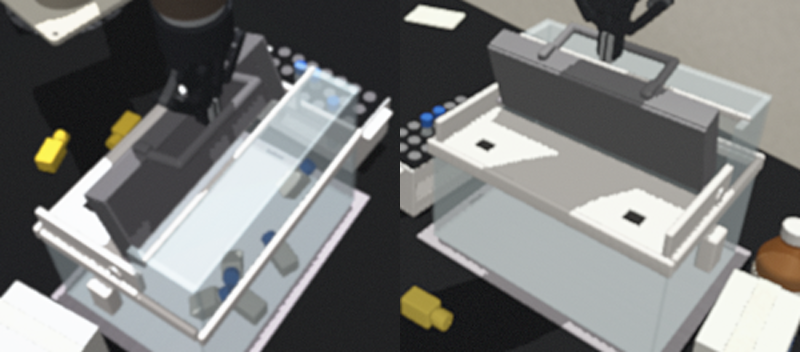

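The tray is steep now, at about 1.2 rad. The tray floor seen from the side is clear, and blurred bottles show inside the container at crop (300,180), (280,250), (235,270), (205,300) and (245,305). I'll go over the bar and come down behind it, above the hood roof.

```bash
python3 -m creep '[-0.004,-0.001,0.005,0,0, -0.004,-0.001,0.03,0,0, -0.004,-0.001,0.055,0,0, -0.004,-0.001,0.06,0,0, 0.02,0.004,0.06,0,0, 0.043,0.009,0.06,0,0, 0.046,0.009,0.055,0,0, 0.046,0.009,0.03,0,0, 0.046,0.009,0.003,0,0, 0.046,0.009,0.003,0,0]'; python3 - <<'E'
from h import *
C=[snap('scene'),snap('side')]
p=[px('scene','handle')[0],px('side','handle')[0]];print(p,tri([q[0] for q in p],C))
a=C[0]['pixels'][:,:,::-1][220:400,130:330]; b=C[1]['pixels'][:,:,::-1][170:350,270:470]
cv2.imwrite('pics/crop4.png',np.hstack([cv2.resize(i,None,fx=2,fy=2,interpolation=cv2.INTER_CUBIC) for i in(a,b)]))
E
```

```text
clock: 6.82
eef_pos: [0.6184, -0.1437, 0.263]
tool_rot: [-0.095, 0.995, 0.002, -0.006]
ft_force: [-1.1, -1.0, -0.9]
grip_width: 0.0005
grasp_force: 0.0
[([219.4, 252.0], 0.61), ([378.5, 198.5], 0.94)] (array([ 0.59628823, -0.14972291,  0.28284954]), [np.float64(3.3887842248492337), np.float64(4.099133611031857)])
```

View pics/crop4.png

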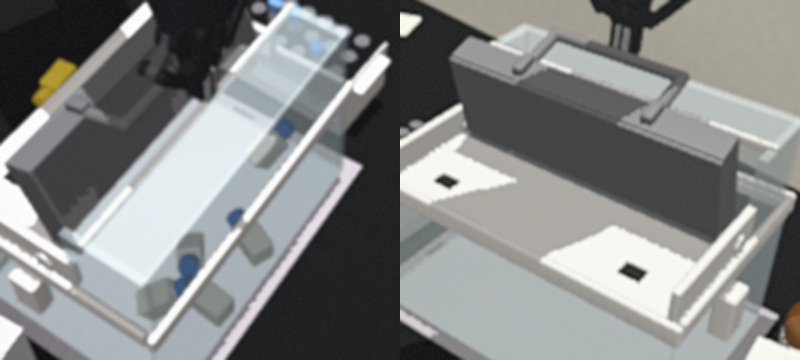

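All five bottles are visible through the container wall, at crop (270,150), (255,240), (190,250), (155,298) and (212,300). The tray is empty and the fingers are behind the bar. Now I'll swing it down.

```bash
python3 -m creep '[-0.008,-0.0015,0,0,0, -0.017,-0.0035,0.002,0,0, -0.026,-0.005,0.003,0,0, -0.038,-0.008,0.004,0,0, -0.051,-0.010,0.004,0,0, -0.063,-0.013,0.003,0,0, -0.075,-0.015,0,0,0, -0.086,-0.0175,-0.003,0,0, -0.097,-0.020,-0.008,0,0, -0.097,-0.020,-0.008,0,0]'; python3 -m creep '[-0.006,-0.001,-0.003,0,0, -0.011,-0.002,-0.006,0,0, -0.016,-0.003,-0.0095,0,0, -0.021,-0.004,-0.0125,0,0, -0.026,-0.005,-0.016,0,0, -0.030,-0.006,-0.020,0,0, -0.034,-0.007,-0.025,0,0, -0.038,-0.008,-0.029,0,0, -0.038,-0.008,-0.029,0,0]'
```

```text
clock: 7.85
eef_pos: [0.5246, -0.1651, 0.2648]
tool_rot: [-0.094, 0.996, -0.001, 0.001]
ft_force: [0.3, 1.0, -0.6]
grip_width: 0.0
grasp_force: 0.0
clock: 8.6
eef_pos: [0.4858, -0.1724, 0.2321]
tool_rot: [-0.095, 0.996, 0.0, -0.001]
ft_force: [0.2, -0.5, -0.9]
grip_width: -0.0004
grasp_force: 0.0
```

```bash
python3 -m creep '[-0.002,-0.0005,-0.003,0,0, -0.004,-0.001,-0.005,0,0, -0.006,-0.001,-0.008,0,0, -0.008,-0.0015,-0.010,0,0, -0.008,-0.0015,-0.010,0,0]'; python3 - <<'E'
from h import *
C=[snap('scene'),snap('side')]
p=[px('scene','handle')[0],px('side','handle')[0]];print(p,tri([q[0] for q in p],C))
a=C[0]['pixels'][:,:,::-1][200:380,80:280]; b=C[1]['pixels'][:,:,::-1][190:370,240:440]
cv2.imwrite('pics/crop5.png',np.hstack([cv2.resize(i,None,fx=2,fy=2,interpolation=cv2.INTER_CUBIC) for i in(a,b)]))
E
```

```text
clock: 9.02
eef_pos: [0.4794, -0.1739, 0.223]
tool_rot: [-0.095, 0.995, 0.0, 0.0]
ft_force: [1.2, 0.3, -2.0]
grip_width: 0.0001
grasp_force: 1.0
[([161.1, 237.9], 0.89), ([336.1, 244.4], 0.78)] (array([ 0.46489845, -0.17773474,  0.24429428]), [np.float64(1.158884801050133), np.float64(1.6662829390124454)])
```

View pics/crop5.png

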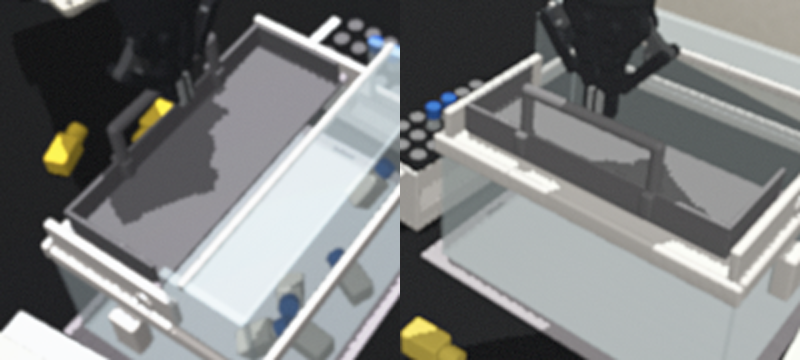

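The tray is empty and almost level. I'll push on until I feel the stop.

```bash
python3 -m creep '[-0.002,-0.0005,-0.001,0,0, -0.003,-0.0005,-0.002,0,0, -0.003,-0.0005,-0.002,0,0]'; python3 -m creep '[-0.002,-0.0005,-0.001,0,0, -0.003,-0.0005,-0.001,0,0, -0.003,-0.0005,-0.001,0,0]'; python3 -m creep '[-0.002,-0.0005,0,0,0, -0.003,-0.0005,0,0,0, -0.003,-0.0005,0,0,0]'
```

```text
clock: 9.47
eef_pos: [0.4793, -0.174, 0.2232]
tool_rot: [-0.095, 0.995, -0.0, 0.004]
ft_force: [6.8, 2.3, 2.9]
grip_width: 0.0001
grasp_force: 3.7
clock: 9.72
eef_pos: [0.4792, -0.174, 0.2232]
tool_rot: [-0.096, 0.995, 0.0, 0.007]
ft_force: [13.2, 4.1, 2.9]
grip_width: 0.0001
grasp_force: 6.9
clock: 9.97
eef_pos: [0.4791, -0.174, 0.2234]
tool_rot: [-0.096, 0.995, 0.0, 0.01]
ft_force: [19.9, 7.1, -0.6]
grip_width: 0.0
grasp_force: 10.7
```

The position holds while the force climbs to 20 N, so the tray is on its stop. I'll back off, lift and retreat.

```bash
python3 -m creep '[0.01,0.002,0,0,0, 0.02,0.004,0,0,0, 0.024,0.005,0.01,0,0, 0.024,0.005,0.04,0,0, 0.024,0.005,0.08,0,0, 0.024,0.005,0.11,0,0, -0.01,0.01,0.12,0,0, -0.04,0.04,0.12,0,0, -0.06,0.075,0.12,0,0, -0.07,0.11,0.12,0,0]'; python3 -m creep '[-0.02,0.03,0,0,0,-0.03,0.065,0,0,0,-0.04,0.1,0,0,0,-0.05,0.135,0,0,0,-0.05,0.15,0,0,0,-0.05,0.15,0,0,0]'; python3 - <<'E'
from h import *
C=[snap('scene'),snap('side')]
p=[px('scene','handle')[0],px('side','handle')[0]];print(p,tri([q[0] for q in p],C))
a=C[0]['pixels'][:,:,::-1][200:420,60:330]; b=C[1]['pixels'][:,:,::-1][190:410,220:490]
cv2.imwrite('pics/crop6.png',np.hstack([cv2.resize(i,None,fx=1.48,fy=1.48,interpolation=cv2.INTER_CUBIC) for i in(a,b)]))
E
```

```text
clock: 10.8
eef_pos: [0.3973, -0.0652, 0.3405]
tool_rot: [-0.093, 0.996, -0.0, -0.001]
ft_force: [0.5, 1.1, -0.8]
grip_width: 0.0003
grasp_force: 0.0
clock: 11.3
eef_pos: [0.3492, 0.0867, 0.3402]
tool_rot: [-0.098, 0.995, -0.0, -0.001]
ft_force: [0.4, -0.5, 0.0]
grip_width: 0.0001
grasp_force: 0.0
[([161.5, 238.3], 0.74), ([333.2, 246.1], 0.77)] (array([ 0.46204049, -0.1751408 ,  0.23979751]), [np.float64(0.7399626863246932), np.float64(1.0675750671244935)])
```

View pics/crop6.png

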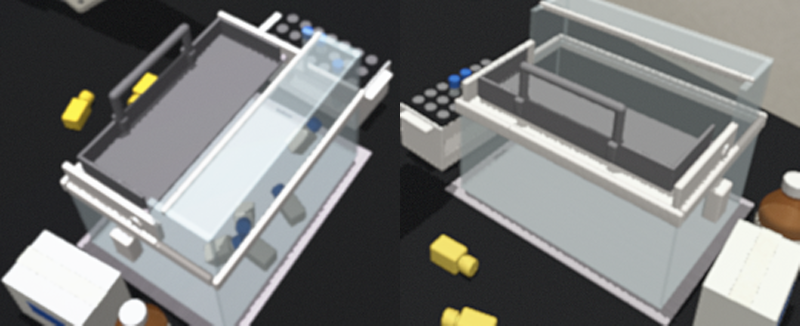

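The tray is level and empty, with the handle back at its starting pixel. The five bottles are in the container, the bystanders haven't moved, and the robot is clear.

```bash
python3 -c "
from workcell import bot
print(bot.job_done())"
```

```text
the job is handed in; nothing more can be done
None
```

I swung the tray up, all five bottles slid into the container, and I pushed the tray back down level onto its stop; the rack, carton and reagent bottle look unmoved, and the job is handed in at about 11 s of the 45 s (no verdict was returned).

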